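Set the snap-shut dumpling press ready

TASK

Set the spring-loaded dumpling press ready for the next wrapper: push its lever pad down against the spring, so that the jaw rises, until the lever's tip hooks under the catch, then ease off so that the jaw stays open by itself. Never let the jaw snap shut, do not set off the hair-trigger catch, and leave the other kitchen things where they are.

Things in the scene. Friction and masses are not known exactly. Their poses are not given: they have to be found in the camera images.
- press: Press fixed to the counter; board 345 x 110 x 18 mm (x -140 to 205). Origin on the counter below the jaw hinge. Own frame: -x mould end (round mould and jaw, 108 mm across, centre x = -83 mm), +x lever and catch end, y hinge line, z up. Left or right of the robot, turned up to 0.4 rad; +x roughly away from the robot.
- hinge (a point): Centre of the jaw's hinge line, 60 mm above the counter, between two steel cheeks that rise to 72 mm. It does not move.
- paddle (a point): Centre of the upper face of the ribbed grey lever pad (54 along lever x 66 x 8 mm, lip 4 mm high on its outer edge). Pad, lever and jaw are one rigid rocker. Lever points to +x from the hinge; pad centre 95 mm along it, face 4 mm above the lever line. Lever rises 0.80 rad above level at the start; hooked it is level, the face 60 mm above the counter. Use the position only.
- jaw (a joint): Jaw and lever angle, rad: 0 shut (start), grows as the jaw rises and the lever goes down; lever's rise above level = 0.80 minus this. Tip clicks under the catch at about 0.85, firm stop 0.93, rests at 0.84 when hooked. Spring pulls to shut: about 5 N at the pad when shut, 8 N fully down, with the catch pushed aside from 0.68 on. Let go early, it snaps shut.
- catch (a joint): Sprung catch angle, rad: 0 upright (hooks over the steel lever tip, 150 mm from the hinge), up to 0.5 swung away from the hinge. The descending tip pushes it aside about 0.3 and it springs back over the tip by itself. With the jaw hooked, swinging it 0.2 by a light touch of about 3 N fires the jaw.
- trigger (a point): Centre of the top of the catch's trigger tongue: flat steel, 50 x 30 mm, pointing away from the hinge, 42 mm above the counter, 200 mm from the hinge, 105 mm beyond the pad centre when hooked. Do not press it. The catch's sloped nose, between pad and tongue, stands about 80 mm above the counter.

How it is judged:
By the outcome, as a careful person would: the job done as asked, in the order asked, and still so for the second after the job is handed in, with the robot touching nothing.
It also fails if it takes over 38 s, if anything falls off the work surface, if the arm or the gripper's body presses on something with over 40 N, if the wrist force passes 120 N, or if a joint passes its speed limit or range.

ROBOT

A 6-joint arm with a two-finger parallel gripper is mounted at the origin on the work surface. World frame = base frame: x ahead of the robot, y to its left, z up, the work surface at z = 0. Lengths are in m, angles in rad, forces in N, time in s.
With the tool pointing down it reaches from about 0.35 to 0.8 m from the base axis. Payload 7.3 kg.
Tool frame: the origin (TCP) lies between the finger pads; the fingertips stand 25 mm ahead of it and the grasp point (between the pads) lies 6 mm ahead of it (r.tip_extent is the distance from the TCP to the fingertips, in m); z points along the fingers, y is the direction in which the jaws open and shut (so a half turn about z gives the same grasp; the last joint's range is limited). The gripper opens to 85 mm and grips with 20 to 120 N. Pads are 22 mm wide; open, the fingers measure 114 mm over their backs; the gripper's body (76 mm by 85 mm) begins 54 mm behind the grasp point. The pads swing forward as they close: fully open they stand 13 mm farther back than shut.
Start: joints at [1.066, 0.342, 1.524, -0, 1.275, -0.146], TCP at [0.184, 0.492, 0.256] pointing down, gripper open.
Joint ranges: [-2.53, 2.53], [-0.77, 2.02], [0.04, 2.7], [-1, 4.14], [0.28, 2.66], [-3.11, 3.11]. Speed limits (rad/s): [2.57, 2.57, 3.14, 3.14, 3.14, 3.14].

INTERFACE

Orientations are given as a unit quaternion [x, y, z, w].
In Python, from workcell import r, command_gripper, optics gives the robot as it stands. The module is installed in compiled form; this text tells all that it offers. Calls block until the motion is done:
- r.reach(position, orientation): joint-space move of the TCP to a pose.
- r.move_straight(position, orientation=None, speed=0.15, max_force=None): straight line of the TCP; orientation=None keeps the orientation; speed is the mean speed in m/s. With max_force (N) it stops when the force on the tool has changed by that much, and returns True; else False.
- r.movej(angles): joint-space move.
- command_gripper(opening, force=None): finger opening in m; force is the grip in N (None keeps the last); returns when the fingers have stopped.
- r.hold(seconds).
- r.solve_ik(position, orientation): joint angles nearest the present ones, or None.
- r.read_state(): the state.
- optics.get_image(name): name is "scene" or "top" or "wrist"; returns (picture, depth): 400x640x3 uint8, red, green, blue; 400x640 float32, m along the optical axis (not along the pixel's ray), 0 where there is no reading.
- optics.camera_model(name): a dict with "K" (3x3 intrinsics, pixels), "R" (3x3) and "t" (3): a world point X has camera coordinates R X + t; the wrist camera has in their place "tool_from_camera" (4x4, takes a point from camera to tool coordinates, whose origin is the TCP and whose axes are the flange's). Camera axes: x right, y down, z forward; pixel columns grow to the right and rows downward; lengths in m; the calibration is good to about 2 mm. A picture is of the moment at which its call begins: read the wrist's pose just before it. camera_model takes no time and is no camera call.
A pose or a line that the arm cannot do raises r.PlanningError and nothing moves.
- r.finish_job(): hands the job in, once; it reports no verdict.
The state is a dict: "time_s": time; "joint_positions": joint angles; "dq": joint speeds; "tau": joint torques, N m; "eef_pos": TCP position; "eef_rot": TCP orientation; "contact_force": force on the tool from outside, world axes, zero at the start; "torque": the same for the moment, N m; "grip_width": finger opening in m.
Only numpy, scipy, OpenCV 4.12 (cv2) and the standard library are available. Lean on these libraries where they do the work, as an engineer would, in place of code of your own. Each camera call takes 0.05 s, during which the arm holds its last target.

## Working session

There is one attempt and no reset: what is moved stays moved. The work goes in short steps, each a Python script; the robot and the scene stay as the last script left them, time stands still between calls to the robot, and variables do not carry over. Pictures are saved under pics/ and viewed, and the job is handed in when it is done.

```bash
mkdir -p pics; python3 - <<'E'
from workcell import r, command_gripper, optics
import cv2,numpy as np
for n in ["scene","top"]:
    im,d=optics.get_image(n); cv2.imwrite(f"pics/{n}0.png",im[:,:,::-1]); np.savez(f"{n}0.npz",im=im,d=d,**optics.camera_model(n))
s=r.read_state(); print(s)
E
```

```text
{'time_s': 0.1, 'joint_positions': array([ 1.06602907e+00,  3.42662877e-01,  1.52491130e+00, -1.24416127e-06,
        1.27539054e+00, -1.46001287e-01]), 'dq': array([-1.12238812e-03, -1.83826355e-03, -2.86816383e-03, -5.99742716e-04,
       -1.36871496e-03, -3.12749250e-05]), 'tau': array([ 1.14843479e-03, -4.34450126e+01, -2.46490949e+01, -2.12855593e-04,
        4.73953187e-03, -1.34284315e-05]), 'eef_pos': array([0.18416336, 0.49130196, 0.25569388]), 'eef_rot': array([ 1.78422271e-01,  9.83953770e-01, -6.50224196e-04, -2.18741889e-04]), 'contact_force': array([ 0.42383245, -0.21639297, -0.6680536 ]), 'torque': array([ 0.01107274, -0.00317375,  0.00111126]), 'grip_width': 0.08532311102739996}
```

View pics/scene0.png

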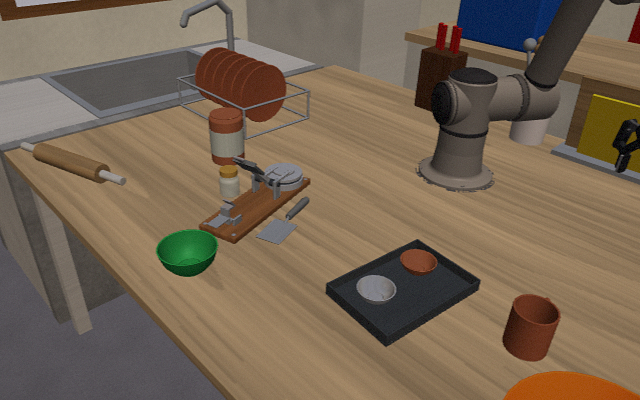

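View pics/top0.png

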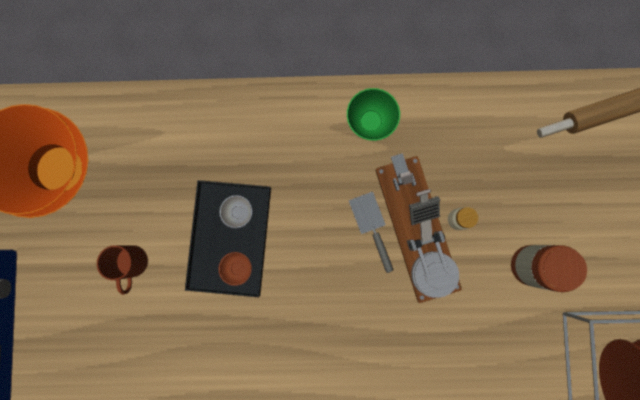

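The top view shows the press with its mould at about (436,275), pad at (425,208), hinge cheeks at (427,243), catch at (402,180) and tongue at (398,163). A small jar at (463,217) stands close beside the pad and a spatula lies on the other side. Next I measure these.

```bash
cat > h.py <<'E'
import numpy as np,cv2
def cloud(n):
    z=np.load(n); d=z['d'];K=z['K'];v,u=np.mgrid[:400,:640]
    P=np.stack([(u-K[0,2])/K[0,0]*d,(v-K[1,2])/K[1,1]*d,d],-1)
    return z['im'],(P-z['t'])@z['R'],d>0
E
python3 - <<'E'
from h import *
for n,pts in [("top0.npz",[(436,275),(425,208),(398,163),(402,180),(463,217),(427,243),(382,172),(415,160),(458,288),(423,300),(412,240),(440,238)]),("scene0.npz",[(285,175),(247,168),(222,220),(229,172),(216,222),(232,208)])]:
    im,P,ok=cloud(n)
    for u,v in pts: print(n,(u,v),P[v,u].round(3),im[v,u])
im,P,ok=cloud("top0.npz")
# board outline: wood reddish brown near z 18mm
z=P[...,2]; hsv=cv2.cvtColor(im,cv2.COLOR_RGB2HSV)
m=ok&(abs(z-.018)<.006)&(np.mgrid[:400,:640][1]>360)&(np.mgrid[:400,:640][1]<480)&(np.mgrid[:400,:640][0]>145)&(np.mgrid[:400,:640][0]<310)
m=cv2.morphologyEx(m.astype(np.uint8),cv2.MORPH_OPEN,np.ones((3,3)))
n,l,st,c=cv2.connectedComponentsWithStats(m)
print(st)
q=P[m>0][:,:2]; print(cv2.minAreaRect((q*1000).astype(np.float32)),np.median(z[m>0]))
a=cv2.resize(im[140:320,340:500],None,fx=4,fy=4,interpolation=2); 
cv2.imwrite("pics/topc.png",cv2.resize(im[150:305,340:490],None,fx=3.8,fy=3.8,interpolation=2)[:,:,::-1])
im2,_,_=cloud("scene0.npz"); cv2.imwrite("pics/scenec.png",cv2.resize(im2[140:250,180:330],None,fx=5,fy=5,interpolation=2)[:,:,::-1])
cv2.imwrite("pics/mask.png",m*255)
E
```

```text
top0.npz (436, 275) [ 0.441 -0.265  0.057] [132 136 142]
top0.npz (425, 208) [ 0.591 -0.226  0.141] [37 39 37]
top0.npz (398, 163) [ 0.709 -0.189  0.044] [115 118 121]
top0.npz (402, 180) [ 0.664 -0.194  0.064] [84 84 81]
top0.npz (463, 217) [ 0.573 -0.329  0.073] [144 107  45]
top0.npz (427, 243) [ 0.515 -0.257  0.015] [102  87  80]
top0.npz (382, 172) [ 0.693 -0.154  0.016] [106  94  88]
top0.npz (415, 160) [ 0.72  -0.235  0.02 ] [114 113 114]
top0.npz (458, 288) [ 0.406 -0.327  0.016] [112  91  78]
top0.npz (423, 300) [ 0.379 -0.241  0.019] [109  73  48]
top0.npz (412, 240) [ 0.523 -0.21   0.073] [108 105 104]
top0.npz (440, 238) [ 0.526 -0.276  0.065] [66 70 71]
scene0.npz (285, 175) [ 0.463 -0.237  0.055] [103 102 101]
scene0.npz (247, 168) [ 0.588 -0.233  0.121] [32 32 33]
scene0.npz (222, 220) [ 0.7   -0.189  0.039] [114 116 122]
scene0.npz (229, 172) [ 0.584 -0.32   0.073] [144 108  40]
scene0.npz (216, 222) [ 0.716 -0.189  0.04 ] [116 118 124]
scene0.npz (232, 208) [ 0.669 -0.188  0.06 ] [79 69 62]
[[     0      0    640    400 252728]
 [   376    156     52    118   2470]
 [   431    218     11     14    116]
 [   373    233     20     39    302]
 [   422    242     15     11    130]
 [   440    242     10     13     90]
 [   454    284      8      8     44]
 [   415    289     17     14    120]]
((545.2081298828125, -209.9578857421875), (345.0904235839844, 166.68060302734375), 15.693863868713379) 0.018008070726629757
```

View pics/topc.png

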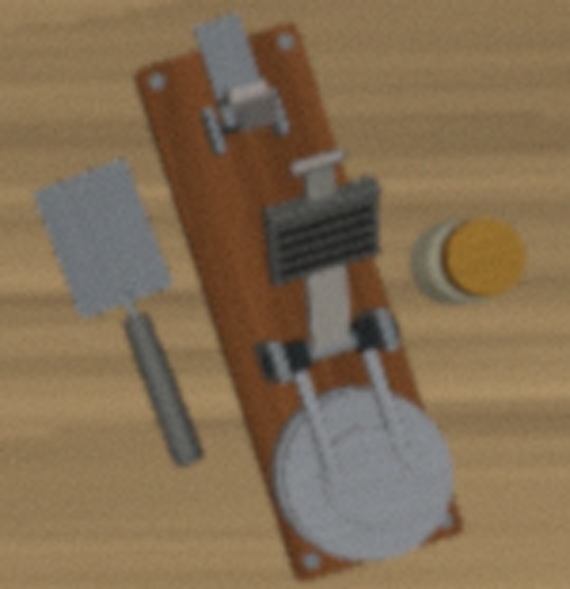

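View pics/scenec.png

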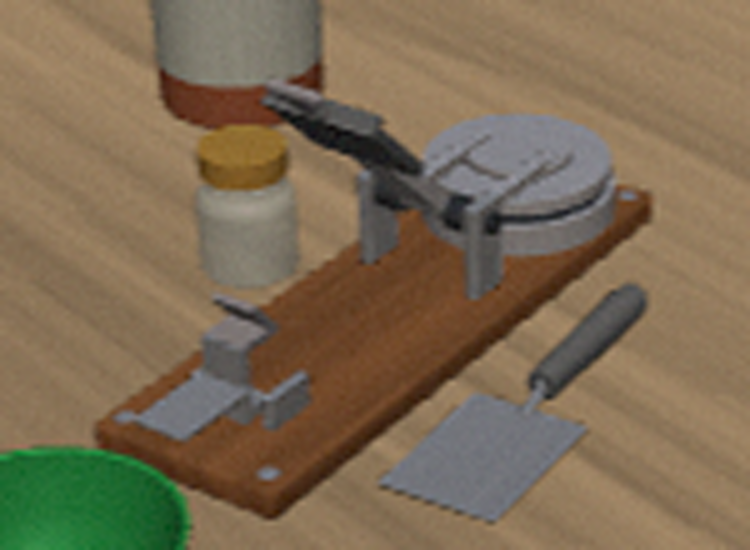

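```bash
python3 - <<'E'
from h import *
yaw=.274; A=np.array([np.cos(yaw),np.sin(yaw)]);B=np.array([-A[1],A[0]])
for n in ["top0.npz","scene0.npz"]:
    im,P,ok=cloud(n); X=P[...,:2]; z=P[...,2]
    rel=X-np.array([.521,-.242]); a=rel@A; b=rel@B
    near=ok&(abs(b)<.075)&(a>-.15)&(a<.22)
    m=near&(abs(z-.018)<.004)&(abs(b)<.058)
    print(n,"board a",np.percentile(a[m],[0.5,99.5]).round(4),"b",np.percentile(b[m],[1,99]).round(4))
    m=near&(a<-.03)&(z>.045)&(z<.07); c,rad=cv2.minEnclosingCircle((np.stack([a[m],b[m]],1)*1000).astype(np.float32)); print("mould",np.round(c,1),rad)
    m=near&(a>.17)&(z>.034)&(z<.05); print("tongue",a[m].mean(),b[m].mean(),np.median(z[m]), np.ptp(a[m]),np.ptp(b[m]))
    m=near&(a>.02)&(a<.12)&(z>.09)&(im.max(2)<75); print("pad",m.sum(),a[m].mean(),b[m].mean(),z[m].mean(),np.percentile(b[m],[2,98]),np.percentile(a[m],[2,98]),np.percentile(z[m],[2,98]))
    p=np.stack([a[m],z[m]],1); k=np.polyfit(p[:,0],p[:,1],1); print("slope",np.arctan(k[0]),"pred face z at .0633:",np.polyval(k,.0633))
    m=near&(abs(a)<.02)&(z>.06)&(z<.08); print("cheeks a",a[m].mean(),"b",np.percentile(b[m],[2,98]))
from workcell import r
print(r.tip_extent)
E
```

```text
top0.npz board a [-0.1381  0.2028] b [-0.0566  0.0507]
mould [-80.1  -3.6] 55.07941818237305
tongue 0.1941196184049618 -0.0030989843288817963 0.04213870782879184 0.04661005543202382 0.030741035002098564
pad 473 0.06365359327987033 -0.0010599106133713009 0.13261195663915115 [-0.03249033  0.0289775 ] [0.0468756  0.08279243] [0.11366818 0.15335197]
slope 0.8160764793846169 pred face z at .0633: 0.1322359741798508
cheeks a 0.00043060569127331314 b [-0.0413893   0.03514421]
scene0.npz board a [-0.1289  0.2047] b [-0.0544  0.0525]
mould [-81.7  -1.1] 56.21428298950195
tongue 0.19421832947612389 -0.0012170304647507696 0.03959980301116987 0.0490216750263979 0.03506303732923264
pad 168 0.07258019198217205 0.002637122276075759 0.12815365135114418 [-0.03194218  0.03098694] [0.0425452  0.10578847] [0.09592134 0.16313368]
slope 0.8072577072942916 pred face z at .0633: 0.1184586031938405
cheeks a 0.00705554883838048 b [-0.03643953  0.03754581]
0.025
```

```bash
cat >> h.py <<'E'
from scipy.spatial.transform import Rotation as Ro
yaw=.274; H=np.array([.5215,-.244,.060])
A=np.array([np.cos(yaw),np.sin(yaw),0]);B=np.array([-np.sin(yaw),np.cos(yaw),0]);Z=np.array([0,0,1.])
def pose(th,gap=0.,sgn=1,ext=.025,k=1.0):
    n=-np.sin(th)*A+np.cos(th)*Z
    c=H+.095*(np.cos(th)*A+np.sin(th)*Z)+.004*n+gap*n
    t=k*th
    zt=np.sin(t)*A-np.cos(t)*Z; y=sgn*B; x=np.cross(y,zt)
    return c-ext*zt, Ro.from_matrix(np.stack([x,y,zt],1)).as_quat()
E
python3 - <<'E'
from h import *
from workcell import r
for s in (1,-1):
  for k in (1,.6):
    for th,g in ((.8,.06),(.8,0),(.4,0),(0,0),(-.12,0),(-.04,.08)):
        q=r.solve_ik(*pose(th,g,s,k=k)); print(s,k,th,None if q is None else q.round(2))
E
```

```text
1 1 0.8 [-0.92  0.4   1.95  1.13  0.83  2.7 ]
1 1 0.8 [-0.83  0.5   1.92  1.25  0.74  2.62]
1 1 0.4 [-0.62  0.55  1.66  0.47  0.73 -2.79]
1 1 0 [-0.46  0.73  1.35 -0.    1.07 -2.3 ]
1 1 -0.12 [-0.42  0.79  1.25 -0.08  1.19 -2.23]
1 1 -0.04 [-0.44  0.67  1.23 -0.03  1.27 -2.28]
1 0.6 0.8 [-0.76  0.38  1.76  0.57  0.83 -2.96]
1 0.6 0.8 [-0.69  0.48  1.73  0.6   0.74 -2.94]
1 0.6 0.4 [-0.56  0.59  1.54  0.23  0.87 -2.54]
1 0.6 0 [-0.46  0.73  1.35 -0.    1.07 -2.3 ]
1 0.6 -0.12 [-0.44  0.77  1.29 -0.05  1.13 -2.26]
1 0.6 -0.04 [-0.45  0.66  1.24 -0.02  1.26 -2.29]
-1 1 0.8 [-0.92  0.4   1.95  1.13  0.83 -0.45]
-1 1 0.8 [-0.83  0.5   1.92  1.25  0.74 -0.52]
-1 1 0.4 [-0.62  0.55  1.66  0.47  0.73  0.35]
-1 1 0 [-0.46  0.73  1.35 -0.    1.07  0.84]
-1 1 -0.12 [-0.42  0.79  1.25 -0.08  1.19  0.91]
-1 1 -0.04 [-0.44  0.67  1.23 -0.03  1.27  0.86]
-1 0.6 0.8 [-0.76  0.38  1.76  0.57  0.83  0.18]
-1 0.6 0.8 [-0.69  0.48  1.73  0.6   0.74  0.2 ]
-1 0.6 0.4 [-0.56  0.59  1.54  0.23  0.87  0.6 ]
-1 0.6 0 [-0.46  0.73  1.35 -0.    1.07  0.84]
-1 0.6 -0.12 [-0.44  0.77  1.29 -0.05  1.13  0.88]
-1 0.6 -0.04 [-0.45  0.66  1.24 -0.02  1.26  0.85]
```

```bash
python3 - <<'E'
from h import *
from workcell import r,command_gripper,optics
command_gripper(0.0,40)
p,q=pose(.8,.10,-1)
# waypoint: same pose, higher
r.reach(p+[0,0,.10],q)
r.move_straight(pose(.8,.05,-1)[0],q,speed=.15)
s=r.read_state(); print(s['time_s'],s['eef_pos'],p,s['contact_force'],s['grip_width'])
im,d=optics.get_image("wrist"); cv2.imwrite("pics/w1.png",im[:,:,::-1])
np.savez("w1.npz",im=im,d=d,p=s['eef_pos'],q=s['eef_rot'],**optics.camera_model("wrist"))
im,d=optics.get_image("scene"); cv2.imwrite("pics/s1.png",cv2.resize(im[60:280,120:420],None,fx=2.6,fy=2.6)[:,:,::-1])
E
```

```text
4.7917 [ 0.53082662 -0.24159377  0.18372009] [ 0.49613122 -0.25113038  0.21802399] [-0.60641291 -0.14323539  1.1351455 ] 4.398144353978748e-05
```

View pics/w1.png

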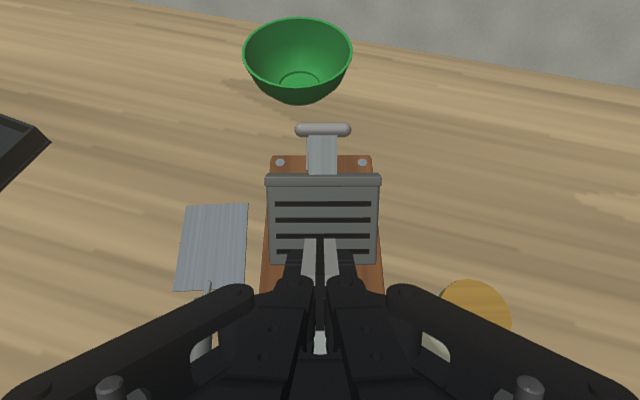

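View pics/s1.png

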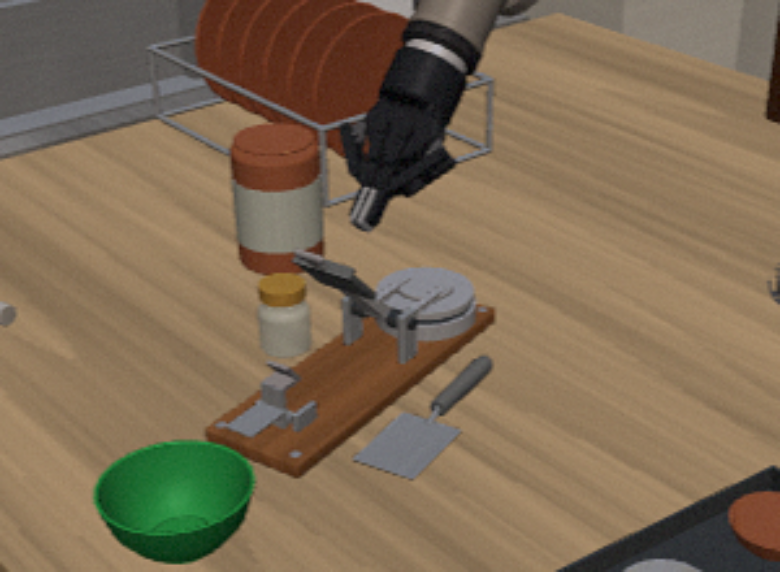

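The wrist view shows the closed fingertips (column 320) centred on the pad, which spans columns 266–380. The lip is at row 180 and nothing is in the way. I'll check the pad's centre from this view.

```bash
python3 - <<'E'
from h import *
z=np.load("w1.npz"); K=z['K'];T=z['tool_from_camera'];R=Ro.from_quat(z['q']).as_matrix()
for u,v in [(272,192),(374,192),(323,192),(323,212),(280,255),(366,255),(323,232),(323,178)]:
    d=np.median(z['d'][v-1:v+2,u-1:u+2]); c=np.array([(u-K[0,2])/K[0,0]*d,(v-K[1,2])/K[1,1]*d,d,1])
    w=R@(T@c)[:3]+z['p']-H
    al=np.cos(.8)*(w@A)+np.sin(.8)*w[2]; nn=-np.sin(.8)*(w@A)+np.cos(.8)*w[2]
    print((u,v),"a,b,z",(w@A).round(4),(w@B).round(4),(w[2]+.06).round(4),"along",al.round(4),"norm",nn.round(4))
E
```

```text
(272, 192) a,b,z 0.0756 0.028 0.146 along 0.1144 norm 0.0057
(374, 192) a,b,z 0.0754 -0.0308 0.1465 along 0.1146 norm 0.0062
(323, 192) a,b,z 0.0756 -0.0015 0.1462 along 0.1144 norm 0.0058
(323, 212) a,b,z 0.067 -0.0015 0.1377 along 0.1024 norm 0.0061
(280, 255) a,b,z 0.0479 0.0245 0.1181 along 0.075 norm 0.0061
(366, 255) a,b,z 0.0483 -0.0278 0.1173 along 0.0748 norm 0.0052
(323, 232) a,b,z 0.0583 -0.0016 0.1287 along 0.0899 norm 0.006
(323, 178) a,b,z 0.0789 -0.0014 0.1557 along 0.1236 norm 0.0101
```

The wrist view agrees with the model to within about 2 mm, so I'll make contact.

```bash
python3 - <<'E'
from h import *
from workcell import r
n=-np.sin(.8)*A+np.cos(.8)*Z
p,q=pose(.8,.012,-1); r.move_straight(p,q,speed=.1)
r.hold(.1); f0=r.read_state()['contact_force']
p,q=pose(.8,-.006,-1)
hit=r.move_straight(p,q,speed=.02,max_force=3)
s=r.read_state(); g=(s['eef_pos']-pose(.8,0,-1)[0])@n
print(hit,s['time_s'],"gap",g,"df",(s['contact_force']-f0).round(2),f0.round(2))
np.save("f0.npy",f0)
E
```

```text
True 6.15 gap -0.00011571620601260396 df [-3.16 -0.69  4.42] [0.96 0.21 0.24]
```

```bash
python3 - <<'E'
from h import *
from workcell import r
f0=np.load("f0.npy")
def rep(th):
    s=r.read_state(); f=s['contact_force']-f0
    n=-np.sin(th)*A+np.cos(th)*Z; t=np.cos(th)*A+np.sin(th)*Z
    print(f"jaw {.8-th:.2f} t {s['time_s']:.2f} Fn {f@n:.1f} Ft {f@t:.1f} Fb {f@B:.1f} gap {(s['eef_pos']-pose(th,0,-1)[0])@n*1000:.1f}mm"); return f@n
for th in list(np.arange(.72,-.05,-.08))+[-.05,-.08,-.10]:
    r.move_straight(*pose(th,-.001,-1),speed=.03 if th>0 else .02,max_force=30); F=rep(th)
    if F>28: print("stop");break
E
```

```text
jaw 0.08 t 6.60 Fn 5.9 Ft -1.3 Fb -0.3 gap -0.9mm
jaw 0.16 t 7.02 Fn 5.4 Ft -0.7 Fb -1.3 gap -0.9mm
jaw 0.24 t 7.43 Fn 5.9 Ft -1.4 Fb -1.1 gap -0.9mm
jaw 0.32 t 7.85 Fn 5.8 Ft -1.5 Fb -0.1 gap -0.9mm
jaw 0.40 t 8.27 Fn 6.0 Ft -1.2 Fb -0.7 gap -0.9mm
jaw 0.48 t 8.68 Fn 5.3 Ft -1.1 Fb -0.5 gap -0.9mm
jaw 0.56 t 9.10 Fn 7.2 Ft -1.6 Fb -0.6 gap -0.9mm
jaw 0.64 t 9.52 Fn 6.8 Ft -2.3 Fb -0.3 gap -0.9mm
jaw 0.72 t 9.93 Fn 6.9 Ft -3.4 Fb -1.3 gap -0.9mm
jaw 0.80 t 10.35 Fn 5.0 Ft -2.2 Fb -1.5 gap -1.0mm
jaw 0.85 t 10.75 Fn 7.1 Ft -2.7 Fb -1.8 gap -0.8mm
jaw 0.88 t 11.05 Fn 6.5 Ft -3.2 Fb -1.2 gap -0.8mm
jaw 0.90 t 11.30 Fn 6.7 Ft -2.5 Fb -1.8 gap -0.7mm
```

```bash
python3 - <<'E'
from h import *
from workcell import r,optics
f0=np.load("f0.npy")
def rep(th):
    s=r.read_state(); f=s['contact_force']-f0
    n=-np.sin(th)*A+np.cos(th)*Z; t=np.cos(th)*A+np.sin(th)*Z
    print(f"jaw {.8-th:.2f} t {s['time_s']:.2f} Fn {f@n:.1f} Ft {f@t:.1f} Fb {f@B:.1f} gap {(s['eef_pos']-pose(th,0,-1)[0])@n*1000:.1f}mm"); return f@n
print(r.move_straight(*pose(-.125,-.001,-1),speed=.01,max_force=6)); rep(-.125)
r.hold(.3); rep(-.125)
for nm,sl in (("scene",(slice(120,270),slice(170,340))),("top",(slice(140,310),slice(340,490)))):
    im,d=optics.get_image(nm); cv2.imwrite(f"pics/{nm}2.png",cv2.resize(im[sl],None,fx=3.5,fy=3.5,interpolation=2)[:,:,::-1])
E
```

```text
False
jaw 0.93 t 11.70 Fn 7.5 Ft -2.7 Fb -1.7 gap -0.5mm
jaw 0.93 t 12.00 Fn 6.7 Ft -2.6 Fb -1.9 gap -0.4mm
```

View pics/scene2.png

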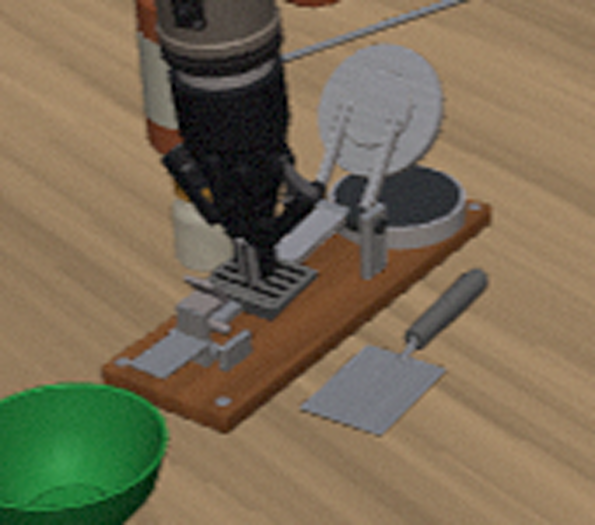

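View pics/top2.png

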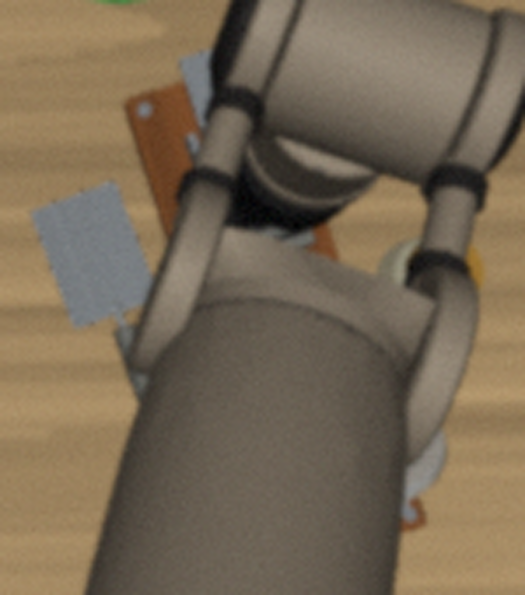

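The scene picture shows the jaw up and the lever tip under the catch nose at about (205,315). I'll ease off slowly and watch the force.

```bash
python3 - <<'E'
from h import *
from workcell import r,optics
f0=np.load("f0.npy")
def rep(th):
    s=r.read_state(); f=s['contact_force']-f0
    n=-np.sin(th)*A+np.cos(th)*Z; t=np.cos(th)*A+np.sin(th)*Z
    print(f"jaw {.8-th:.2f} t {s['time_s']:.2f} Fn {f@n:.1f} Ft {f@t:.1f} Fb {f@B:.1f}"); return f@n
for th in (-.11,-.09,-.075,-.06,-.05,-.04,-.03,-.02,-.01,0.0):
    r.move_straight(*pose(th,-.001,-1),speed=.01); r.hold(.05); F=rep(th)
    if F<1.2: print("free"); break
im,d=optics.get_image("scene"); cv2.imwrite("pics/scene3.png",cv2.resize(im[120:270,170:340],None,fx=3.5,fy=3.5,interpolation=2)[:,:,::-1])
E
```

```text
jaw 0.91 t 12.45 Fn 6.4 Ft -2.4 Fb -1.0
jaw 0.89 t 12.85 Fn 7.4 Ft -2.2 Fb -1.4
jaw 0.88 t 13.20 Fn 6.2 Ft -2.3 Fb -1.8
jaw 0.86 t 13.55 Fn 6.3 Ft -2.6 Fb -1.4
jaw 0.85 t 13.85 Fn 7.7 Ft -1.8 Fb -0.8
jaw 0.84 t 14.15 Fn 6.8 Ft -2.4 Fb -1.6
jaw 0.83 t 14.45 Fn 6.3 Ft -2.2 Fb -0.3
jaw 0.82 t 14.75 Fn 1.8 Ft -0.7 Fb 1.4
jaw 0.81 t 15.05 Fn -0.6 Ft -1.8 Fb 0.4
free
```

View pics/scene3.png

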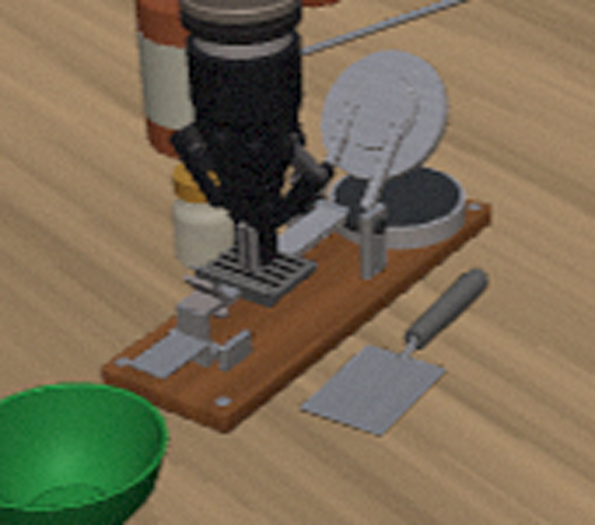

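The force fell to zero at about 0.82 commanded, so the lever is hooked. I'll lift straight up and check.

```bash
python3 - <<'E'
from h import *
from workcell import r,optics
s=r.read_state(); p=s['eef_pos']; q=s['eef_rot']
r.move_straight(p+[0,0,.02],q,speed=.03)
r.move_straight(p+[0,0,.20],q,speed=.12)
r.hold(.3); s=r.read_state(); print(s['time_s'],s['contact_force']-np.load('f0.npy'))
for n in ("scene","wrist"):
    im,d=optics.get_image(n); cv2.imwrite(f"pics/{n}4.png",im[:,:,::-1])
    if n=="wrist": np.savez("w4.npz",im=im,d=d,p=s['eef_pos'],q=s['eef_rot'],**optics.camera_model(n))
E
```

```text
17.8583 [-1.21787317 -0.62992808 -0.30856326]
```

View pics/scene4.png

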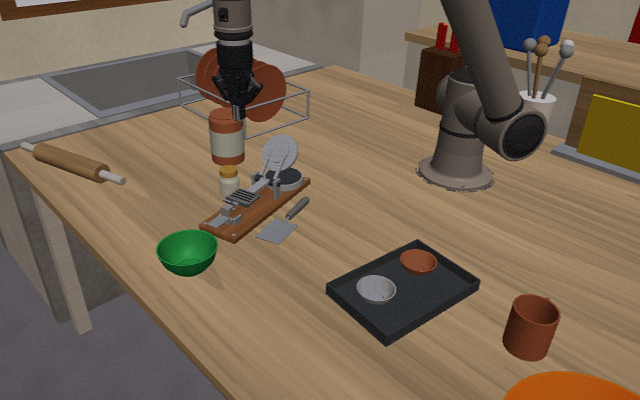

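View pics/wrist4.png

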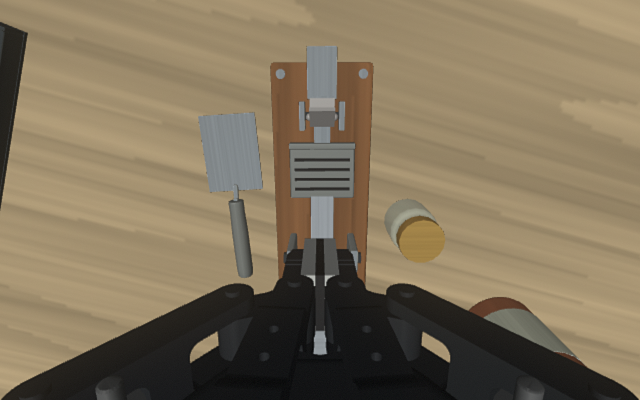

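The scene view shows the jaw standing open at (280,155), the pad low at (243,197) and the other items where they were. The wrist view shows the pad at (322,172) and the lever tip under the catch at (321,115). I'll check the pad's level, then hand in.

```bash
python3 - <<'E'
from h import *
from workcell import r
z=np.load("w4.npz"); K=z['K'];T=z['tool_from_camera'];R=Ro.from_quat(z['q']).as_matrix()
for u,v in [(322,154),(322,172),(322,190),(321,115),(321,60)]:
    d=np.median(z['d'][v-1:v+2,u-1:u+2]); c=np.array([(u-K[0,2])/K[0,0]*d,(v-K[1,2])/K[1,1]*d,d,1])
    w=R@(T@c)[:3]+z['p']-H; print((u,v),(w@A).round(4),(w@B).round(4),(w[2]+.06).round(4))
r.hold(.5); r.finish_job(); print(r.read_state()['time_s'])
E
```

```text
(322, 154) 0.112 -0.0015 0.0607
(322, 172) 0.0937 -0.0016 0.0612
(322, 190) 0.0752 -0.0016 0.063
(321, 115) 0.1509 -0.0003 0.0771
(321, 60) 0.2022 -0.0003 0.0428
the job is handed in; nothing more can be done
the job is handed in; nothing more can be done
```

The press is set: the jaw stands open by itself with the lever tip hooked under the catch, and I handed the job in at about 18.4 s of the 38 s allowed.

**Finding it:** I located the press from the top and scene cameras, and the wrist camera agreed to about 2 mm.

**Pressing:** I pushed the pad down its arc with closed fingertips, to about 0.92 rad. The force on the pad was 5–8 N throughout.

**Easing off:** I backed off in small steps. The pad force dropped to zero at about 0.82 rad commanded, which showed the catch was holding the lever, and I then lifted straight up.

**Last checks, with the robot clear:**
- The pad face is level and 61 mm above the counter; 60 mm was expected when hooked.
- The catch nose stands upright over the tip, at 77 mm in the wrist view against the stated 80 mm or so.
- The trigger tongue was not touched, and its top measures 43 mm against the stated 42 mm.
- By eye in the pictures, the other kitchen things are where they were.

No check failed. One disagreement earlier on: the scene camera's depth on the raised pad was about 14 mm lower than the top camera's. I relied on the top and wrist cameras, and the contact point agreed with them.

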